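# Clear the jammed mandarin feeder

## Robot

A 6-joint arm with a two-finger parallel gripper is mounted at the origin on a cart in front of the work surface, level with it; the furniture and walls round the work are solid. World frame = base frame: x ahead of the robot, y to its left, z up, the work surface at z = 0. Lengths are in mm, angles in rad, forces in N, time in s.
With the tool pointing down it reaches from about 350 to 800 mm from the base axis. Payload 7.3 kg.
Tool frame: the origin (TCP) lies at the very end of the fingers, on their centre line; the grasp point (between the pads) lies 19 mm behind it (robot.tcp_to_grasp is the distance from the TCP to the grasp point, in mm); z points along the fingers, y is the line along which they close (so a half turn about z gives the same grasp; the last joint's range is limited). The gripper opens to 85 mm and grips with 20 to 120 N. Pads are 22 mm wide; open, the fingers measure 114 mm over their backs; the gripper's body (76 mm by 85 mm) begins 54 mm behind the grasp point. The pads swing forward as they close: fully open they stand 13 mm farther back than shut.
Start: joints at [-1.297, 0.342, 1.524, -0, 1.275, -0.146], TCP at [214.002, -479.424, 231.322] pointing down, gripper open.
Joint ranges: [-2.53, 2.53], [-0.77, 2.02], [0.04, 2.7], [-1, 4.14], [0.28, 2.66], [-3.11, 3.11]. Speed limits (rad/s): [2.57, 2.57, 3.14, 3.14, 3.14, 3.14].

## Interface

Orientations are given as a unit quaternion [w, x, y, z].
In Python, from plant import robot, viewer gives the robot as it stands.
- The arm moves only by the shell command python3 -m jog 'ROWS' [OPENING] [FORCE]. ROWS is JSON, a list of rows, each a list of 2 entries, a list of its own where there are three numbers: the shift along the world's x, y, z in mm, then the turn, a rotation vector about the world's x, y, z in rad. A call has 1 to 8 rows; each row shifts and turns the commanded pose from where the row before left it; what a row does not reach is not made up. A row lasts 1/8 s, in which the tool goes at most 62.5 mm and 10.7 degrees, less where a joint would pass 70% of its speed; a pose out of reach is approached as far as the arm can. A call with a gripper value outside its range is refused whole. OPENING is the closure in counts, from 0 (fully open) to 255 (shut), set as the call begins (- or left out, the last holds). The fingers move at their own pace and stop on an object; FORCE is the grip in N (left out, the last holds). Time passes only in rows, so rows that do not move let the fingers close. It gives the time, the measured TCP pose, the force, the opening and the grip force at its end, in the units of the state.
- robot.get_obs(): the state, without advancing time (a new reading comes with each control period).
- viewer.read_camera(name): name is "side" or "top" or "wrist"; returns a dict with "pixels" (420x560x3 uint8, red, green, blue), "z_map" (420x560 float32, mm along the optical axis (not along the pixel's ray), 0 where there is no reading), "fovy" (degrees; the focal length in pixels is half the picture's height over the tangent of half this angle, whatever the lens; pixels are square), "cx", "cy" (the principal point, pixels), "k1" (the pictures are not rectified: a ray, as slopes to the right and down, at radius r is drawn at 1 + k1 r^2 times it, then the intrinsics apply), "rvec" (rotation vector, rad) and "tvec" (3), from world to camera coordinates, as OpenCV has them. Camera axes: x right, y down, z forward; pixel columns grow to the right and rows downward; lengths in mm; the calibration is good to about 2 mm. A picture is of the moment at which its call begins.
- robot.hand_in(): hands the job in; it is judged then, once.
The state is a dict: "time": time; "joint_positions": joint angles; "qvel": joint speeds; "joint_efforts": joint torques, N m; "tool_pos": TCP position; "eef_rot": TCP orientation; "force": force on the tool from outside, world axes, zero at the start; "ft_torque": the same for the moment, N m; "finger_gap": opening from 0.0 (shut) to 1.0 (fully open); "finger_force": force on a finger pad.
Only numpy, scipy, OpenCV 4.12 (cv2) and the standard library are available. Lean on these libraries where they do the work, as an engineer would, in place of code of your own. Each camera call takes 0.05 s, during which the arm holds its last target. There are 200 camera calls.

## Task

Three mandarins are jammed above the narrow outlet of the juice feeder. Gently nudge the middle one, which wedges the lowest against the side, back up the slope so that all three roll through the outlet into the catch tray, without lifting any of them out of the feeder; then push the gate with the red handle fully shut and leave the things standing round about alone.

Things in the scene. Friction and masses are not known exactly. Their poses are not given: they have to be found in the camera images.
- feeder: Fixed steel gravity feeder with a blue catch tray, 500 mm long. Origin on the worktop under the throat (the hopper's outlet). x axis: level, up the slope, away from the tray; y: left, looking along x; z up. Hopper and channel floor: 45 mm high at x 0, rising 0.177 mm per mm of x. Round things left free roll down through the 76 mm wide channel (x -55 to 0, y -38 to +38) into the tray.
- hopper (a point): Middle of the hopper floor, at feeder x +120, y -20 mm. Inside the hopper spans x 0 to 250, y -78 to +38 mm; its walls stand 45 mm above the floor. The wall at y +38 runs straight on into the channel; on the other side a slanting shoulder from (x 0, y -38) to (x +15, y -78) narrows it to the throat.
- throat (a point): Middle of the throat's floor, at feeder x 0, y 0, 45 mm high; the throat is 76 mm wide.
- tray (a point): Middle of the catch tray's floor, at feeder x -146, y 0. The tray spans x -237 to -56, y -65 to +65 mm inside; its floor is 16 to 25 mm high, its walls 66 mm.
- orange_low_center (a point): Centre of the lowest mandarin: orange ball, 64 mm in diameter, 0.1 kg. Starts on the shoulder against the side wall (feeder x +31, y -46 mm, 83 mm high), held there only by the middle one; 52 mm are free between it and the straight wall. Rolls out by itself once the middle one, and whatever pushes that, is about 70 mm farther up the slope.
- orange_mid_center (a point): Centre of the middle mandarin, the blocking piece: same kind. Starts wedged between the straight wall and the lowest one (feeder x +68, y +6 mm, centre 90 mm high). Its down-slope side can be reached from above, between the lowest mandarin and the straight wall. It rolls easily; let go, it rolls down again.
- orange_high_center (a point): Centre of the third mandarin: same kind. It starts above the middle one against the side wall (feeder x +105, y -46 mm, centre 96 mm high) and is pushed up the slope along with the middle one; there are 105 mm free between it and the back wall.
- gate (a joint): Slide gate, a 6 mm upright plate that slides level across the channel: its opening in m. 0 is fully shut, 0.084 fully open; it starts open (0.076 to 0.084). It moves toward the feeder's +y as it shuts, resists with about 2 N and stays where it is left.
- gate_handle (a point): Centre of the red handle of the gate, an upright block 14 mm along the feeder's y (the way it slides), 36 mm along x, 50 mm high (85 to 135 mm above the worktop). Shut, it stands at feeder x -30, y -61 mm; open, that much farther to -y. Its outer (-y) face and the room beyond are free for pushing.
- jigger_mid (a point): Middle of a steel double measure, 43 mm wide, 78 mm tall: bystander, leave alone.
- shaker_mid (a point): Middle of a sugar shaker, 44 mm wide, 90 mm tall: bystander, leave alone.
- cups_mid (a point): Middle of a nest of clear portion cups, 65 mm wide, 55 mm tall: bystander, leave alone.
Mind the look-alikes: they are no part of the job. What is shaped like the part that bears orange_mid_center but pink or turquoise is not meant. Leave any green or yellow look-alike of the part that bears orange_low_center alone.

How it is judged (in metres and radians):
On the way, in this order (a step that is already met when the one before it is completed fails the run):
1. the middle mandarin has been nudged back up the slope (x of orange_mid_center in the frame of feeder above 0.083 m), for 0.1 s.
2. all three mandarins have run into the catch tray (x of orange_low_center in the frame of feeder between -0.24 and -0.065 m and y of orange_low_center in the frame of feeder between -0.07 and 0.07 m and height (world z) of each of orange_low_center, orange_mid_center, orange_high_center below 0.075 m and x of orange_mid_center in the frame of feeder between -0.24 and -0.065 m and y of orange_mid_center in the frame of feeder between -0.07 and 0.07 m and x of orange_high_center in the frame of feeder between -0.24 and -0.065 m and y of orange_high_center in the frame of feeder between -0.07 and 0.07 m), for 0.2 s.
3. the gate is shut (value of joint gate below 0.005 m), for 0.2 s.
At the end, for the whole second after the job is handed in: All three mandarins lie at rest in the catch tray (centres at least 10 mm inside its mouth), and the gate is shut to within 5 mm (all of step 2 and linear speed of each of orange_low, orange_mid, orange_high below 0.03 m/s and value of joint gate below 0.005 m); the robot touches nothing.
It fails at once if a mandarin is lifted out of the feeder (height (world z) of any of orange_low_center, orange_mid_center, orange_high_center above 0.19 m).
It fails at once if a mandarin falls out of the feeder onto the worktop ((y of orange_low_center in the frame of feeder above 0.09 m or y of orange_low_center in the frame of feeder below -0.11 m or x of orange_low_center in the frame of feeder below -0.255 m or x of orange_low_center in the frame of feeder above 0.265 m) or (y of orange_mid_center in the frame of feeder above 0.09 m or y of orange_mid_center in the frame of feeder below -0.11 m or x of orange_mid_center in the frame of feeder below -0.255 m or x of orange_mid_center in the frame of feeder above 0.265 m) or (y of orange_high_center in the frame of feeder above 0.09 m or y of orange_high_center in the frame of feeder below -0.11 m or x of orange_high_center in the frame of feeder below -0.255 m or x of orange_high_center in the frame of feeder above 0.265 m)).
It fails at once if a mandarin is pressed by the fingers with more than 20 N (contact force between the fingers and orange_low above 20 N or contact force between the fingers and orange_mid above 20 N or contact force between the fingers and orange_high above 20 N).
It fails at once if a bystander (steel measure, sugar shaker, portion cups) is moved more than 25 mm (distance of any of jigger_mid, shaker_mid, cups_mid from where it was at the start of the episode above 0.025 m).
It also fails if it takes over 48 s, if anything falls off the work surface, if the arm or the gripper's body presses on something with over 40 N, if the wrist force passes 120 N, or if a joint passes its speed limit or range.

## Working session

There is one attempt and no reset: what is moved stays moved. The work goes in short steps, Python scripts to look and compute and a shell command to move; the robot and the scene stay as the last step left them, time stands still between calls to the robot, and variables do not carry over. Pictures are saved under pics/ and viewed, at most 10 in all, crops included, and the job is handed in when it is done.

```bash
ls; mkdir -p pics
cat > h.py <<'E'
import numpy as np, cv2
from plant import robot, viewer
def cam(n):
    c=viewer.read_camera(n); c['R']=cv2.Rodrigues(np.array(c['rvec'],float))[0]; c['t']=np.array(c['tvec'],float).ravel()
    c['f']=210/np.tan(np.radians(c['fovy'])/2); return c
def rays(c,uv):
    uv=np.atleast_2d(np.array(uv,float)); d=(uv-[c['cx'],c['cy']])/c['f']; s=d.copy()
    for _ in range(20): s=d/(1+c['k1']*(s**2).sum(1,keepdims=True))
    return np.c_[s,np.ones(len(s))]
def pts(c,uv):  # depth-based
    uv=np.atleast_2d(uv).astype(int); z=c['z_map'][uv[:,1],uv[:,0]]
    return (rays(c,uv)*z[:,None]-c['t'])@c['R']
def plane(c,uv,h):
    o=-c['R'].T@c['t']; d=rays(c,uv)@c['R']; return o+d*((h-o[2])/d[:,2])[:,None]
def save(c,n): cv2.imwrite('pics/'+n,c['pixels'][:,:,::-1])
E
python3 - <<'E'
from h import *
a=cam('top');b=cam('side');save(a,'top0.png');save(b,'side0.png')
for c in(a,b):print(c['f'],-c['R'].T@c['t'],c['R'][2],c['k1'])
o=robot.get_obs();print(o['time'],o['tool_pos'],o['eef_rot'])
E
```

```text
pics
474.2388971313366 [ 423.3790692   201.95248747 1131.3868591 ] [ 0.15345629  0.00737313 -0.98812793] -0.08850524785180347
529.6722496475955 [ 620.85238195 1106.40495839  736.5351155 ] [-0.04720552 -0.81119533 -0.58286686] -0.19393855899771495
0.1 [ 213.88362304 -479.06794538  230.71747195] [-6.61069576e-04  9.78054643e-01  2.08347491e-01 -3.81850743e-05]
```

View pics/top0.png

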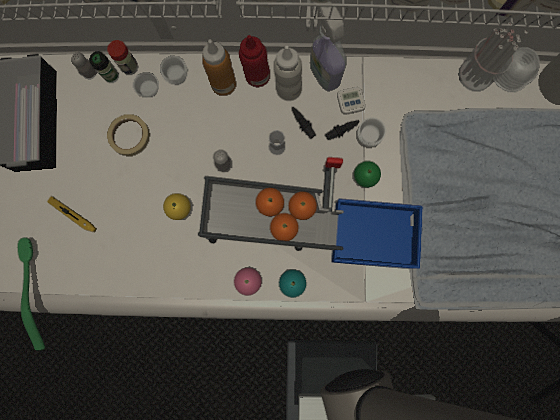

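View pics/side0.png

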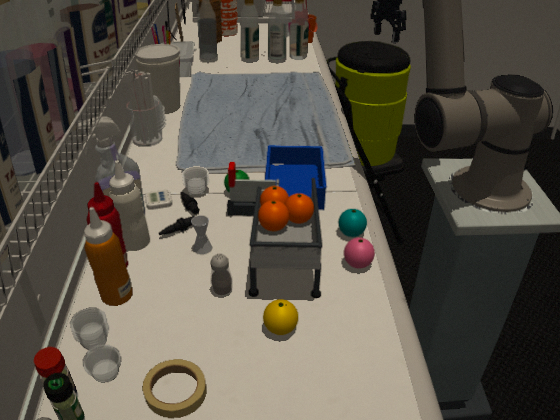

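The top view shows the feeder with its x axis pointing image-left (about world +y). The mandarins are at (303,206), (284,227) and (270,201), the red handle at (335,162), and the tray around (377,234). The green ball at (367,174) and the cup at (370,132) are near the handle. The side view agrees.

```bash
cat >> h.py <<'E'
def blobs(c,lo,hi,amin=60):
    m=cv2.inRange(cv2.cvtColor(c['pixels'],cv2.COLOR_RGB2HSV),lo,hi)
    n,l,s,ce=cv2.connectedComponentsWithStats(m); return m,[(s[i],ce[i]) for i in range(1,n) if s[i][4]>=amin]
def circles(c):
    g=cv2.medianBlur(c['pixels'][:,:,0],3)
    return g
E
python3 - <<'E'
from h import *
a=cam('top');b=cam('side')
L=[(303,206),(284,227),(270,201)];H=[83,90,96]
m,bl=blobs(a,(4,150,90),(17,255,255));
for s,ce in bl: print('orange',s,ce)
# distance-transform peaks
dt=cv2.distanceTransform(m,cv2.DIST_L2,5)
W=[]
for (u,v),h in zip(L,H):
    p=dt[v-9:v+10,u-9:u+10]; k=p>=p.max()-.7; yy,xx=np.nonzero(k); q=(u-9+xx.mean(),v-9+yy.mean())
    w=plane(a,q,h)[0]; W.append(w); print(q,p.max(),w.round(1))
F=np.array([[31,-46],[68,6],[105,-46]],float);W=np.array(W)
# tray rim blue
m,bl=blobs(a,(100,140,40),(125,255,255),400)
cn=max(cv2.findContours(m,0,2)[0],key=cv2.contourArea); r=cv2.minAreaRect(cn); bx=plane(a,cv2.boxPoints(r),66); print('tray',r,bx.round(1).tolist(),bx.mean(0))
# fit with balls and tray centre
for c,nm in((a,'top'),(b,'side')):
    m,bl=blobs(c,(174,120,60),(180,255,255),20);m2,bl2=blobs(c,(0,180,60),(3,255,255),20)
    for s,ce in bl+bl2:
        if c is b or ce[1]<180: print(nm,'red',s,ce,plane(c,ce,135)[0].round(1),pts(c,ce)[0].round(1))
P=np.r_[F,[[-146.5,0]]];Q=np.r_[W[:,:2],[bx.mean(0)[:2]]]
pc,qc=P.mean(0),Q.mean(0);S=(P-pc)[:,0]@(Q-qc)[:,1]-(P-pc)[:,1]@(Q-qc)[:,0];C=((P-pc)*(Q-qc)).sum();th=np.arctan2(S,C)
R=np.array([[np.cos(th),-np.sin(th)],[np.sin(th),np.cos(th)]]);o=qc-R@pc;print('th',th,np.degrees(th),'o',o);print((Q-(P@R.T+o)).round(1))
for n,uv,h in [('green',(367,174),32),('jig',(277,142),40),('shk',(221,160),45),('cup',(370,132),40)]:
    print(n,pts(a,uv)[0].round(), ((plane(a,uv,h)[0][:2]-o)@R).round())
E
```

```text
orange [256 188  27  28 573] [269.21989529 201.34729494]
orange [289 192  27  27 558] [302.24193548 205.13082437]
orange [271 213  27  27 563] [283.81172291 226.63943162]
(np.float64(301.3333333333333), np.float64(209.95833333333334)) 7.0 [570.7 161.7  83. ]
(np.float64(282.13793103448273), np.float64(231.55172413793105)) 6.5906997 [520.9 203.6  90. ]
(np.float64(267.69565217391306), np.float64(206.30434782608697)) 7.0 [575.7 236.5  96. ]
tray ((377.83197021484375, 233.46334838867188), (87.01128387451172, 63.3671760559082), 4.184916019439697) [[457.2, 90.7, 66.0], [600.5, 80.6, 66.0], [589.6, -118.7, 66.0], [445.9, -104.7, 66.0]] [523.30804019 -13.01833079  66.        ]
top red [240  37  25  29 273] [251.86080586  51.75091575] [922.2 279.5 135. ] [905.5 278.6 171.7]
top red [108  40  14  17  75] [113.49333333  47.08      ] [932.6 598.4 135. ] [945.5 609.6 110.1]
top red [116  46  10  10  31] [120.35483871  50.48387097] [924.  581.5 135. ] [939.1 593.  107.4]
top red [327 158  16   9  78] [334.06410256 160.83333333] [671.8  94.3 135. ] [674.4  94.1 132.1]
side red [ 88 195  25  17 180] [101.05       203.67777778] [932.8 239.8 135. ] [913.8 292.1 172.8]
side red [ 99 208  20  21 153] [110.8496732  217.26797386] [902.5 286.5 135. ] [899.5 299.6 145.3]
side red [345 238  29  30 511] [358.79452055 252.45792564] [441.5 404.1 135. ] [418.3 306.6  52.7]
side red [228 162   7  25 140] [231.4        173.45714286] [672.6 134.6 135. ] [674.5 115.5 124.4]
side red [ 34 347  29  26 406] [ 48.1773399  359.49261084] [927.3 632.3 135. ] [941.9 609.6 107.4]
th 1.5463535153321641 88.59953006375144 o [525.81500491 133.35555487]
[[-1.8 -1.5]
 [-0.5  2.1]
 [ 1.3 -0.7]
 [ 1.1  0.1]]
green [661.  10.  59.] [-125. -144.]
jig [751. 221.  -0.] [  92. -211.]
shk [682. 346.  82.] [ 222. -160.]
cup [774.  -5.  23.] [-130. -246.]
```

```bash
cat >> h.py <<'E'
def fit(P,Q):
    pc,qc=P.mean(0),Q.mean(0);p,q=P-pc,Q-qc;th=np.arctan2((p[:,0]*q[:,1]-p[:,1]*q[:,0]).sum(),(p*q).sum())
    R=np.array([[np.cos(th),-np.sin(th)],[np.sin(th),np.cos(th)]]);return th,R,qc-R@pc
def oranges(c,h=90):
    m,bl=blobs(c,(4,150,90),(17,255,255),150); r=[]
    for s,ce in bl: r.append((s.tolist(),plane(c,ce,h)[0]))
    return r
E
python3 - <<'E'
from h import *
a=cam('top');b=cam('side')
U=[(302.4,205.3),(284.2,226.6),(269.4,201.7)];H=[83,90,96]
W=np.array([plane(a,u,h)[0][:2] for u,h in zip(U,H)])
F=np.array([[31,-46],[68,6],[105,-46]],float)
P=np.r_[F,[[-146.5,0],[-30,-141]]];Q=np.r_[W,[[523.3,-13]],[[672,95]]]
th,R,o=fit(P,Q);print(np.degrees(th),o,(Q-(P@R.T+o)).round(1).tolist())
# point cloud from both depth maps, feeder frame: wall tops of hopper
for c in(a,b):
    v,u=np.mgrid[0:420,0:560];uv=np.c_[u.ravel(),v.ravel()];X=pts(c,uv);ok=c['z_map'].ravel()>0
    f=(X[:,:2]-o)@R; z=X[:,2]; fl=45+.177*f[:,0]
    k=ok&(f[:,0]>130)&(f[:,0]<230)&(abs(z-fl-43)<9)&(f[:,1]>-110)&(f[:,1]<80)
    for n,s in(('-y',-1),('+y',1)):
        kk=k&(np.sign(f[:,1]+20)==s); 
        if kk.sum()>9: print(n,kk.sum(),np.percentile(f[kk,1],[10,50,90]).round(1))
    k=ok&(z>59)&(z<72)&(f[:,0]<-40)&(f[:,0]>-260)&(abs(f[:,1])<90)
    print('tray',np.percentile(f[k],[3,97],axis=0).round(1).tolist())
    k=ok&(z>100)&(z<145)&(f[:,0]<0)&(f[:,0]>-60)&(f[:,1]<-100)&(f[:,1]>-190)
    print('handle',np.percentile(f[k],[5,50,95],axis=0).round(1).tolist())
tgt=lambda x,y:(R@[x,y]+o).round(1)
print('insert',tgt(17,9),'push',tgt(95,9),'gate',tgt(-30,-180),tgt(-30,-79))
E
```

```text
86.36000068876446 [533.25905716 132.13292034] [[0.2, -0.7], [0.4, -1.1], [0.2, -1.0], [-0.7, 1.1], [-0.1, 1.8]]
-y 207 [-85.  -80.4 -68.8]
+y 196 [36.6 40.3 43.8]
tray [[-241.9, -71.4], [-49.8, 72.6]]
handle [[-44.4, -148.5], [-28.8, -139.9], [-12.3, -136.6]]
-y 219 [-82.9 -76.6 -37.9]
+y 115 [37.5 40.8 44.6]
tray [[-239.1, -69.7], [-47.4, 70.6]]
handle [[-38.3, -149.1], [-13.0, -141.6], [-8.5, -135.8]]
insert [525.4 149.7] push [530.3 227.5] gate [711.   90.8] [610.2  97.2]
```

```bash
python3 -m jog '[[[19,39,0],[0,0,-0.03]],[[19,39,0],[0,0,-0.03]],[[19,39,0],[0,0,-0.03]],[[19,39,0],[0,0,-0.03]],[[19,39,0],[0,0,-0.03]],[[19,39,0],[0,0,-0.03]],[[19,39,0],[0,0,-0.03]],[[19,39,0],[0,0,-0.03]]]' 255 20; python3 -m jog '[[[20,39,0],[0,0,-0.03]],[[20,39,0],[0,0,-0.03]],[[20,39,0],[0,0,-0.03]],[[20,39,0],[0,0,-0.03]],[[20,39,0],[0,0,-0.03]],[[20,39,0],[0,0,-0.03]],[[20,39,0],[0,0,-0.03]],[[20,39,0],[0,0,-0.03]]]'; python3 -m jog '[[[0,4.5,0],[0,0,0]],[[0,0,0],[0,0,0]],[[0,0,0],[0,0,0]]]'
python3 - <<'E'
from h import *
c=cam('wrist');save(c,'w1.png');o=robot.get_obs();print(o['tool_pos'],o['eef_rot'],o['force'],o['finger_gap'])
E
```

```text
time: 1.3
tool_pos: [366.5, -166.1, 231.5]
eef_rot: [0.0, 0.996, 0.089, 0.0]
force: [0.6, 0.0, 0.0]
finger_gap: 0.0
finger_force: 0.0
time: 2.3
tool_pos: [526.5, 146.0, 231.3]
eef_rot: [0.0, 1.0, -0.031, 0.0]
force: [0.2, 0.4, 0.5]
finger_gap: -0.0
finger_force: 0.0
time: 2.68
tool_pos: [525.6, 148.1, 231.5]
eef_rot: [0.0, 1.0, -0.031, -0.0]
force: [0.7, -0.1, 0.3]
finger_gap: -0.002
finger_force: 0.0
[525.73320556 147.99915368 231.51400103] [ 1.65104686e-04  9.99528597e-01 -3.07010802e-02 -6.46271922e-06] [ 0.41338462  0.18308956 -0.09028394] -0.0021481392872068237
```

View pics/w1.png

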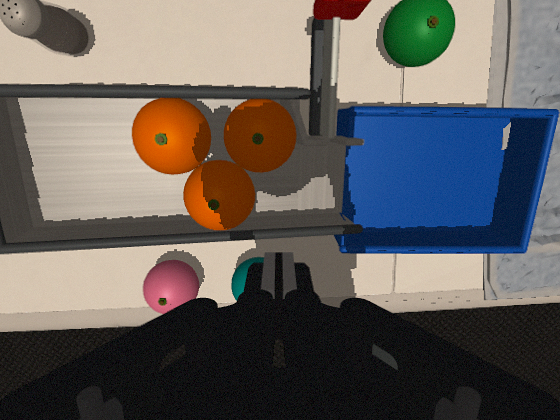

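The wrist view shows the shut fingertips at (280,255). The mandarins sit at (260,135), (219,195) and (171,135), with free floor to the right of the middle one where the fingers go in.

```bash
python3 -m jog '[[[0,0,-25],[0,0,0]],[[0,0,-25],[0,0,0]],[[0,0,-25],[0,0,0]],[[0,0,-22],[0,0,0]],[[0,0,0],[0,0,0]]]'; python3 -m jog '[[[0,0,-18],[0,0,0]],[[0,0,-16],[0,0,0]],[[0,0,-14],[0,0,0]],[[0,0,-12],[0,0,0]],[[0,0,0],[0,0,0]]]'
python3 - <<'E'
from h import *
c=cam('side');save(c,'s2.png');o=robot.get_obs();print(o['tool_pos'],o['force'])
for r in oranges(c):print(r)
cv2.imwrite('pics/s2c.png',cv2.resize(c['pixels'][150:300,200:400,::-1],None,fx=3,fy=3))
E
```

```text
time: 3.35
tool_pos: [524.9, 148.1, 133.2]
eef_rot: [0.0, 1.0, -0.031, -0.002]
force: [-0.6, -0.2, 0.9]
finger_gap: 0.001
finger_force: 0.0
time: 3.98
tool_pos: [525.4, 149.0, 73.4]
eef_rot: [0.0, 1.0, -0.03, -0.001]
force: [-0.7, 0.7, -0.6]
finger_gap: 0.005
finger_force: 0.0
[525.902092   149.07966124  74.05270414] [0.12651244 0.79774426 0.10166855]
([259, 187, 55, 40, 1171], array([566.48245928, 205.12894644,  90.        ]))
([86, 233, 31, 19, 213], array([921.33203115, 311.6407891 ,  90.        ]))
```

View pics/s2c.png

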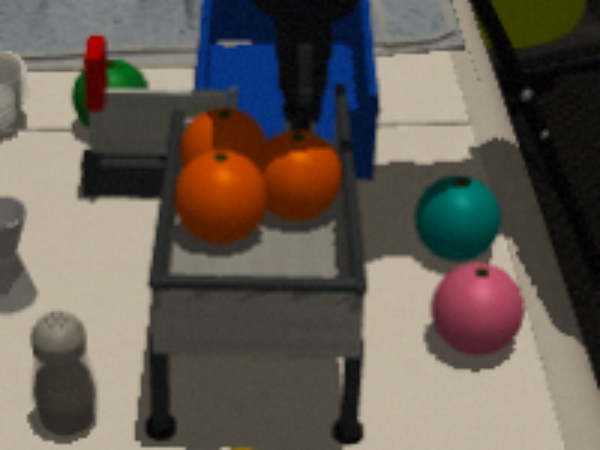

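The crop shows the fingers behind the middle mandarin at (300,175), inside the hopper. Nothing has been moved. Now I push up the slope.

```bash
python3 -m jog '[[[0.3,5,0.9],[0,0,0]],[[0.3,5,0.9],[0,0,0]],[[0.3,5,0.9],[0,0,0]],[[0.4,6,1],[0,0,0]],[[0.4,6,1],[0,0,0]],[[0.4,6,1],[0,0,0]]]'; python3 -m jog '[[[0.4,6,1],[0,0,0]],[[0.4,6,1],[0,0,0]],[[0.4,6,1],[0,0,0]],[[0.4,6,1],[0,0,0]],[[0.4,6,1],[0,0,0]],[[0.3,5,1],[0,0,0]]]'
python3 - <<'E'
from h import *
c=cam('wrist');save(c,'w3.png')
c=cam('side');o=robot.get_obs();print(o['tool_pos'],o['force'])
cv2.imwrite('pics/s3c.png',cv2.resize(c['pixels'][130:280,200:400,::-1],None,fx=3,fy=3))
E
```

```text
time: 4.78
tool_pos: [528.1, 182.5, 80.1]
eef_rot: [0.0, 1.0, -0.03, 0.0]
force: [0.2, -0.5, -0.6]
finger_gap: 0.003
finger_force: 0.7
time: 5.52
tool_pos: [530.4, 217.5, 86.1]
eef_rot: [0.0, 1.0, -0.03, -0.0]
force: [0.1, -1.6, -0.2]
finger_gap: 0.001
finger_force: 0.7
[530.33920783 217.80800779  86.10868448] [-0.4670976   0.56005802  0.32016993]
```

View pics/s3c.png

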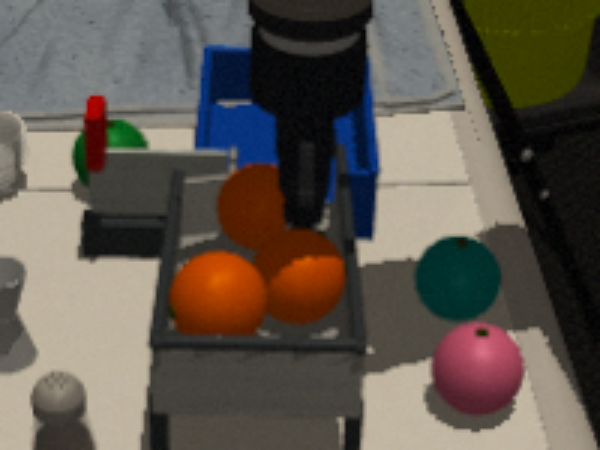

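The middle and high mandarins have moved up the slope. The low one, at (255,205), is shifting toward the throat. I'll push a little more and wait.

```bash
python3 -m jog '[[[0.4,6,1],[0,0,0]],[[0.3,5,1],[0,0,0]],[[0,0,0],[0,0,0]],[[0,0,0],[0,0,0]],[[0,0,0],[0,0,0]],[[0,0,0],[0,0,0]],[[0,0,0],[0,0,0]],[[0,0,0],[0,0,0]]]'
python3 - <<'E'
from h import *
for n in('top','side'):
    c=cam(n);m,bl=blobs(c,(4,150,60),(17,255,255),80)
    print(n,[(s.tolist(),plane(c,ce,80)[0].round().tolist()) for s,ce in bl])
b=c['pixels'][130:280,200:400,::-1];cv2.imwrite('pics/s4c.png',cv2.resize(b,None,fx=3,fy=3))
E
```

```text
time: 6.62
tool_pos: [531.1, 228.0, 88.0]
eef_rot: [0.0, 1.0, -0.03, -0.0]
force: [0.4, -1.0, 0.4]
finger_gap: 0.002
finger_force: 0.1
top [([203, 50, 30, 39, 468], [896.0, 360.0, 80.0]), ([389, 225, 28, 27, 588], [513.0, -64.0, 80.0])]
side [([220, 7, 17, 12, 122], [738.0, -1378.0, 80.0]), ([308, 14, 9, 28, 167], [370.0, -1159.0, 80.0]), ([221, 18, 17, 12, 96], [727.0, -1208.0, 80.0]), ([256, 209, 60, 33, 1486], [560.0, 254.0, 80.0]), ([85, 232, 47, 74, 2012], [898.0, 375.0, 80.0]), ([35, 349, 18, 16, 85], [966.0, 585.0, 80.0])]
```

```bash
python3 -m jog '[[[0,0,25],[0,0,0]],[[0,0,45],[0,0,0]],[[0,0,50],[0,0,0]],[[0,0,30],[0,0,0]],[[0,0,0],[0,0,0]],[[0,0,0],[0,0,0]],[[0,0,0],[0,0,0]],[[0,0,0],[0,0,0]]]'; python3 -m jog '[[[0,0,0],[0,0,0]],[[0,0,0],[0,0,0]],[[0,0,0],[0,0,0]],[[0,0,0],[0,0,0]],[[0,0,0],[0,0,0]],[[0,0,0],[0,0,0]],[[0,0,0],[0,0,0]],[[0,0,0],[0,0,0]]]'
python3 - <<'E'
from h import *
c=cam('wrist');save(c,'w5.png')
E
```

```text
time: 7.72
tool_pos: [530.8, 228.0, 236.9]
eef_rot: [0.0, 1.0, -0.03, -0.001]
force: [-0.3, -0.0, 0.1]
finger_gap: -0.001
finger_force: 0.0
time: 8.72
tool_pos: [531.1, 228.1, 238.0]
eef_rot: [0.0, 1.0, -0.03, 0.0]
force: [-0.1, 0.2, -0.4]
finger_gap: 0.004
finger_force: 0.0
```

View pics/w5.png

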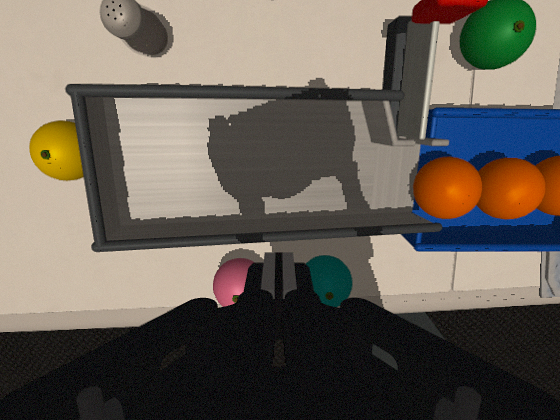

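The hopper is empty and all three mandarins are in the tray, lined up at (447,188), (511,188) and (550,188). Next I check their positions.

```bash
cat >> h.py <<'E'
th=np.radians(86.36);FR=np.array([[np.cos(th),-np.sin(th)],[np.sin(th),np.cos(th)]]);FO=np.array([533.26,132.13])
def tf(p): return (np.array(p)[:2]-FO)@FR
def tw(x,y): return (FR@[x,y]+FO).round(1)
E
python3 - <<'E'
from h import *
c=cam('top');m,bl=blobs(c,(4,150,60),(17,255,255),80)
for s,ce in bl: print(s,ce.round(1),tf(plane(c,ce,57)[0]).round(),pts(c,ce)[0].round())
c=cam('wrist');m,bl=blobs(c,(4,150,60),(17,255,255),80)
for s,ce in bl: print('w',s,ce.round(1),tf(plane(c,ce,57)[0]).round(),pts(c,ce)[0].round())
print(tw(-30,-185),tw(-30,-79))
E
```

```text
[203  50  30  39 483] [219.3  72.4] [ 254. -358.] [875. 353. 129.]
[ 334  221   83   31 1781] [374.9 236. ] [-140.    7.] [517.   0.  87.]
w [ 413  156  147   63 7703] [488.2 187.3] [-121.    6.] [524.  21.  70.]
[716.   90.4] [610.2  97.2]
```

Run:
```python
from h import *
c=cam('wrist')
for h in(57,65,75): print(h,tf(plane(c,(447.5,188),h)[0]).round(1),tf(plane(c,(511,189),h)[0]).round(1))
print(pts(c,[(447,188),(470,170)]).round(1))
c=cam('top')
v,u=np.mgrid[215:256,330:422];uv=np.c_[u.ravel(),v.ravel()];X=pts(c,uv);m,_=blobs(c,(4,150,60),(17,255,255),80);k=m[uv[:,1],uv[:,0]]>0
f=(X[:,:2]-FO)@FR;
for a,b in((-50,-108),(-108,-170),(-170,-240)):
    kk=k&(f[:,0]<a)&(f[:,0]>b); q=np.c_[f[kk],X[kk,2]]
    A=np.c_[2*q,np.ones(len(q))];s=np.linalg.lstsq(A,(q**2).sum(1),rcond=None)[0];print(s[:3].round(1),np.sqrt(s[3]+s[:3]@s[:3]).round(1),np.percentile(q[:,2],98).round(1))
```

```text
57 [-78.3   6.5] [-145.2    7.2]
65 [-74.    4.7] [-139.2    5.4]
75 [-68.6   2.5] [-131.8    3.2]
[[528.8  69.3  84.4]
 [543.3  44.9  77.2]]
[-76.7   6.3  58.1] 30.7 89.3
[-140.8    7.    57.3] 30.9 88.4
[-204.3    5.1   50.6] 30.6 81.5
```

```bash
python3 -m jog '[[[31,-23,0],[0,0,0]],[[31,-23,0],[0,0,0]],[[31,-23,0],[0,0,0]],[[31,-23,0],[0,0,0]],[[31,-23,0],[0,0,0]],[[30,-22.5,0],[0,0,0]],[[0,0,0],[0,0,0]],[[0,0,0],[0,0,0]]]'; python3 -m jog '[[[0,0,-35],[0,0,0]],[[0,0,-35],[0,0,0]],[[0,0,-35],[0,0,0]],[[0,0,-25],[0,0,0]],[[0,0,-10],[0,0,0]],[[0,0,0],[0,0,0]],[[0,0,0],[0,0,0]]]'
python3 - <<'E'
from h import *
o=robot.get_obs();print(o['tool_pos'],tf(o['tool_pos']),o['force'])
c=cam('side');cv2.imwrite('pics/s6c.png',cv2.resize(c['pixels'][100:250,150:350,::-1],None,fx=3,fy=3))
E
```

```text
time: 9.98
tool_pos: [715.6, 91.0, 237.7]
eef_rot: [-0.0, 1.0, -0.03, -0.0]
force: [-0.2, -0.4, 0.8]
finger_gap: 0.001
finger_force: 0.0
time: 10.85
tool_pos: [716.8, 90.9, 99.9]
eef_rot: [-0.0, 1.0, -0.03, 0.001]
force: [-0.2, -0.6, 0.4]
finger_gap: -0.0
finger_force: 0.0
[716.79754789  90.89290529  99.86594777] [ -29.50160932 -185.78531834] [-0.23333334 -0.56990248  0.35002098]
```

View pics/s6c.png

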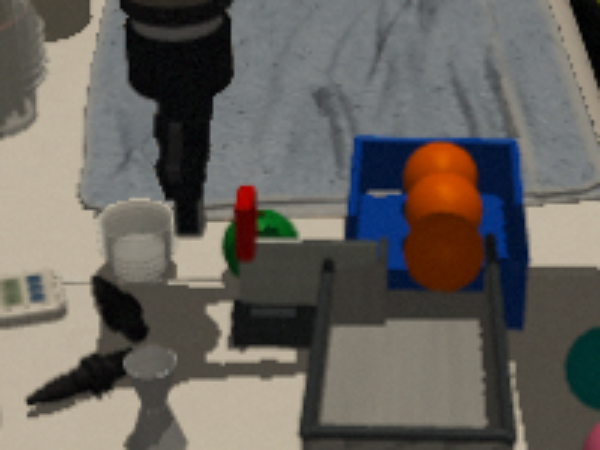

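The fingers at (188,215) stand outside the red handle at (245,225), and the mandarins rest in the tray. Now I push the gate shut.

```bash
python3 -m jog '[[[-12,0.8,0],[0,0,0]],[[-10,0.6,0],[0,0,0]],[[-10,0.6,0],[0,0,0]],[[-12,0.8,0],[0,0,0]],[[-12,0.8,0],[0,0,0]],[[-12,0.8,0],[0,0,0]],[[-12,0.8,0],[0,0,0]],[[-10,0.6,0],[0,0,0]]]'; python3 -m jog '[[[-8,0.5,0],[0,0,0]],[[-4,0.2,0],[0,0,0]],[[-2,0.1,0],[0,0,0]],[[0,0,0],[0,0,0]]]'
cat > g.py <<'E'
from h import *
o=robot.get_obs();print(tf(o['tool_pos']),o['force'])
for n in('top','side'):
    c=cam(n);v,u=np.mgrid[100:230,200:380];uv=np.c_[u.ravel(),v.ravel()];hsv=cv2.cvtColor(c['pixels'],cv2.COLOR_RGB2HSV);p=hsv[uv[:,1],uv[:,0]]
    k=((p[:,0]<4)|(p[:,0]>172))&(p[:,1]>150)&(p[:,2]>40);X=pts(c,uv[k]);f=(X[:,:2]-FO)@FR;j=(abs(f[:,0]+30)<30)&(f[:,1]<-40)&(f[:,1]>-180)&(X[:,2]>80)
    print(n,j.sum(),np.percentile(f[j,1],[3,50,97]).round(1) if j.sum() else '')
cv2.imwrite('pics/s7c.png',cv2.resize(c['pixels'][100:250,150:350,::-1],None,fx=3,fy=3))
E
python3 g.py
```

```text
time: 11.9
tool_pos: [626.5, 96.5, 99.1]
eef_rot: [-0.0, 1.0, -0.03, 0.001]
force: [2.6, 0.0, 1.7]
finger_gap: 0.001
finger_force: 1.2
time: 12.4
tool_pos: [611.9, 97.1, 97.9]
eef_rot: [0.0, 1.0, -0.03, -0.0]
force: [1.0, 0.5, 1.2]
finger_gap: 0.001
finger_force: 0.5
[-29.9378637  -80.71172371] [0.99139199 0.50252881 1.16359979]
top 39 [-59.6 -56.5 -55.5]
side 147 [-67.6 -61.9 -56.5]
```

```bash
python3 -m jog '[[[-1.5,0.1,0],[0,0,0]],[[-1,0.1,0],[0,0,0]],[[0,0,0],[0,0,0]]]';  python3 -m jog '[[[-1.5,0.1,0],[0,0,0]],[[0,0,0],[0,0,0]],[[0,0,0],[0,0,0]]]'
```

```text
time: 12.88
tool_pos: [610.1, 97.2, 97.8]
eef_rot: [0.0, 1.0, -0.03, 0.001]
force: [5.1, -0.5, -3.0]
finger_gap: 0.003
finger_force: 2.6
time: 13.25
tool_pos: [610.1, 97.2, 97.9]
eef_rot: [0.0, 1.0, -0.03, 0.002]
force: [10.8, -0.0, -6.5]
finger_gap: 0.001
finger_force: 5.2
```

Further motion is blocked while the force rises, so the gate is on its stop. Now I back off and verify.

```bash
python3 -m jog '[[[10,-0.6,0],[0,0,0]],[[25,-1.5,0],[0,0,0]],[[25,-1.5,0],[0,0,0]],[[20,-1,0],[0,0,0]],[[0,0,40],[0,0,0]],[[0,0,50],[0,0,0]],[[0,0,50],[0,0,0]],[[0,0,0],[0,0,0]]]';python3 -m jog '[[[0,0,0],[0,0,0]],[[0,0,0],[0,0,0]],[[0,0,0],[0,0,0]],[[0,0,0],[0,0,0]]]'; python3 g.py
```

```text
time: 14.25
tool_pos: [689.6, 93.0, 243.4]
eef_rot: [-0.0, 1.0, -0.03, 0.004]
force: [0.8, 0.5, -0.1]
finger_gap: -0.003
finger_force: 0.0
time: 14.75
tool_pos: [687.9, 92.9, 237.3]
eef_rot: [0.0, 1.0, -0.03, -0.001]
force: [-0.6, -0.6, -0.1]
finger_gap: -0.002
finger_force: 0.0
[ -29.3404375  -156.83190763] [-0.57373973 -0.63202317 -0.05916762]
top 13 [-63.5 -56.  -54.2]
side 128 [-65.6 -60.9 -55.1]
```

View pics/s7c.png

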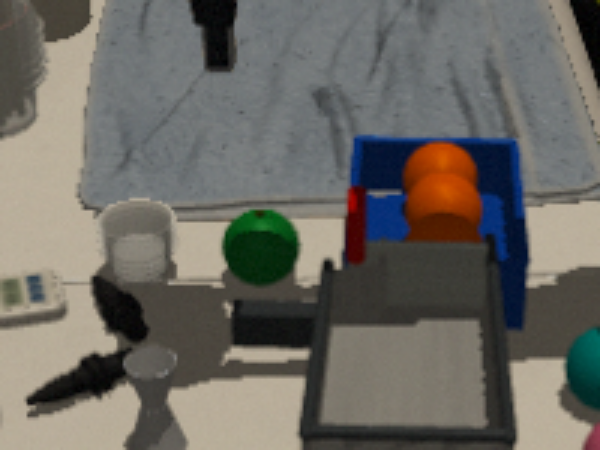

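The gate closes the channel, with its handle at (356,225). The mandarins are in the tray and the bystanders have not moved. The robot is clear of everything.

```bash
python3 -c "
from plant import robot
print(robot.hand_in())"
```

```text
the job is handed in; nothing more can be done
None
```

All three mandarins are in the catch tray, the gate is pushed to its stop, nothing around the feeder was moved, and the job is handed in; no verdict came back.

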